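# Key and mount the plate of a bone-scanner turntable

## Robot

A 6-joint arm with a two-finger parallel gripper is mounted at the origin on the work surface. World frame = base frame: x ahead of the robot, y to its left, z up, the work surface at z = 0. Lengths are in mm, angles in rad, forces in N, time in s.
With the tool pointing down it reaches from about 275 to 750 mm from the base axis. Payload 10.2 kg.
Tool frame: the origin (TCP) lies between the finger pads; the fingertips stand 17 mm ahead of it and the grasp point (between the pads) lies 2 mm behind it; z points along the fingers, y is the line along which they close (so a half turn about z gives the same grasp; the last joint's range is limited). The gripper opens to 85 mm and grips with 20 to 120 N. Pads are 22 mm wide; open, the fingers measure 114 mm over their backs; the gripper's body (76 mm by 85 mm) begins 54 mm behind the grasp point. The pads swing forward as they close: fully open they stand 13 mm farther back than shut.
Start: joints at [-1.375, 0.313, 1.498, -0, 1.331, -0.223], TCP at [213.487, -479.64, 248.294] pointing down, gripper open.
Joint ranges: [-2.94, 2.94], [-0.97, 2.17], [0.19, 2.56], [-1.23, 4.37], [0.02, 3.11], [-2.88, 2.88]. Speed limits (rad/s): [2.39, 2.39, 3.01, 3.14, 3.14, 3.14].

## Interface

Orientations are given as a unit quaternion [w, x, y, z].
In Python, from rig import * gives the robot as it stands.
- The arm moves only by the tool step_arm, never from a script. Its argument "commands" is text: rows parted by semicolons, each of 7 numbers parted by spaces: the opening, from 0 (shut) to 1 (fully open), then the shift along the tool's x, y, z in cm, then the turn, a rotation vector about the tool's x, y, z in rad. In form: hand x y z rx ry rz; .... A call has 1 to 20 rows; each row is the pose to reach, as a shift and turn from the pose commanded when the call began, along the tool's axes at that moment; what a row does not reach only later rows make up. A row lasts 1/12 s, in which the tool goes at most 41.7 mm and 7.16 degrees, less where a joint would pass 70% of its speed; a pose out of reach is approached as far as the arm can. A call with a gripper value outside its range is refused whole. The fingers move at their own pace and stop on an object; "newtons" is the grip in N (left out, the last holds). Time passes only in rows, so rows that repeat a pose let the fingers close. It gives the time, the measured TCP pose, the force, the opening and the grip force at its end, in the units of the state.
- sense(): the state, without advancing time (a new reading comes with each control period).
- capture(name): name is "side" or "top" or "wrist"; returns the picture (400x640x3 uint8, red, green, blue); there is no depth.
- camera_model(name): a dict with "mtx" (3x3 intrinsics, pixels), "k1" (the pictures are not rectified: a ray, as slopes to the right and down, at radius r is drawn at 1 + k1 r^2 times it, then the intrinsics apply), "eye" and "rotation" of the camera in the world. Camera axes: x right, y down, z forward; pixel columns grow to the right and rows downward; lengths in mm; the calibration is good to about 2 mm. A picture is of the moment at which its call begins: read the wrist's pose just before it. camera_model takes no time and is no camera call; for the wrist camera it gives the pose at the moment of the call.
- finish_job(): hands the job in; it is judged then, once.
Trained networks look in the newest picture that a camera, given by its name, has taken for a name from the list of things; names that differ only in an ending like _2 or _b are one class to them, and where a whole thing is asked for, a point or a joint stands for the part that bears it (a point fixed in the world has none). Each returns a list of dicts, best first, with "score" (0 to 1); they miss things now and then, are a little off and sometimes report something else, mostly with a low value. They report only what shows in the picture. A call takes as long as a camera call. They do not tell look-alikes from the thing itself.
- search_frame(camera, label): "rect" ([centre column, centre row, width, height] in pixels, round what is visible of it).
- trace(camera, label): "mask" (400x640 bool, what is visible of it) and "rect" ([centre column, centre row, width, height] in pixels, round what is visible of it).
- spot_point(camera, label): "xy" ([column, row] in pixels: a listed point, or the origin of a listed thing).
The state is a dict: "time_s": time; "joints": joint angles; "dq": joint speeds; "tau": joint torques, N m; "eef_pos": TCP position; "ee_rot": TCP orientation; "force": force on the tool from outside, world axes, zero at the start; "wrist_torque": the same for the moment, N m; "grip_width": opening from 0.0 (shut) to 1.0 (fully open); "grip_force": force on a finger pad.
Only numpy, scipy, OpenCV 4.12 (cv2) and the standard library are available. Lean on these libraries where they do the work, as an engineer would, in place of code of your own. Each camera call takes 0.05 s, during which the arm holds its last target. There are 200 camera calls.

## Task

Put the bone scanner's turntable back together: set the brass key into the slot in the top of the drive unit and let go of it, and only then slide the blue turntable plate down over the spindle, with its keyway over the key, until it lies flat and fully home on the drive unit. Do not disturb the long bone lying on the table.

Things in the scene. Friction and masses are not known exactly. Their poses are not given: they have to be found in the camera images.
- drive: Fixed square box, aluminium top 150 mm square, 50 mm above the table. Origin: underside centre, z up. Steel spindle on the z axis, 20 mm thick, rising 45 mm above the top, last 15 mm tapering to 6. Dark key slot in the top, centred 45 mm from the axis along +x: mouth 48 x 32 mm (x, y), 12 mm deep, sides slanting in to a floor 34 x 18 mm.
- key: Brass block 30 x 14 x 26 mm (x, y, z), 80 g, loose on the table, z up. Origin: centre of its underside. Seated in the slot, its length (either way round) runs along the drive's x and 14 mm stand proud of the top. The larger dark steel block (44 x 26 x 26 mm) nearby does not fit.
- plate: Blue disc, 148 mm across, 16 mm thick, 350 g, lying loose, right way up. Round boss 50 mm across in the middle, its top 52 mm above the underside; bore 26 mm right through. Origin: underside centre, z up. Keyway: slot through the disc, 30 mm wide, 25 to 65 mm from the centre along +x. Mounted, its +x points along the drive's +x. The grey plate without keyway is not wanted.
- long_bone: Brown long bone lying on the table, 200 mm long (x), about 60 mm wide and 40 mm high at its knuckled ends. Origin: on the table under its middle, z up. Leave it where it lies.
Things that resemble listed ones, but are neither listed nor needed, are in the scene too. Of the things like the key, leave any that is pink; of the rest the smaller one is meant. Of the things that look like the drive, take the one that is nearest to the robot's base at the start.

How it is judged:
By the outcome, as a careful person would: the job done as asked, in the order asked, and still so for the second after the job is handed in, with the robot touching nothing.
It also fails if it takes over 62 s, if anything falls off the work surface, if the arm or the gripper's body presses on something with over 40 N, if the wrist force passes 120 N, or if a joint passes its speed limit or range.

## Working session

There is one attempt and no reset: what is moved stays moved. The work goes in short steps, Python scripts to look and compute and a tool call to move; the robot and the scene stay as the last step left them, time stands still between calls to the robot, and variables do not carry over. Pictures are saved under pics/ and viewed, at most 10 in all, crops included, and the job is handed in when it is done.

Besides the shell and the picture viewer there is one more tool, called after "Emit:" as name(argument=value, ...), one argument or row to a line, values as JSON. step_arm: Moves the arm, as the interface text tells. Its arguments: {"type":"object","properties":{"commands":{"type":"string"},"newtons":{"type":"number"}},"required":["commands"]}

```bash
mkdir -p pics
cat > h.py <<'E'
from rig import *
import numpy as np, cv2
from scipy.spatial.transform import Rotation as R
def Rw(q): return R.from_quat([q[1],q[2],q[3],q[0]])
def ray(m,px):
    K=np.array(m["mtx"]); d=np.array([(px[0]-K[0,2])/K[0,0],(px[1]-K[1,2])/K[1,1]])
    u=d.copy()
    for _ in range(20): u=d/(1+m["k1"]*(u@u))
    return np.array(m["rotation"])@np.array([u[0],u[1],1])
def at(m,px,z):
    r=ray(m,px); e=np.array(m["eye"]); return e+r*(z-e[2])/r[2]
def proj(m,P):
    c=np.array(m["rotation"]).T@(np.array(P,float)-np.array(m["eye"])); u=c[:2]/c[2]; u=u*(1+m["k1"]*(u@u))
    K=np.array(m["mtx"]); return u*[K[0,0],K[1,1]]+[K[0,2],K[1,2]]
def shot(n,f=None):
    im=capture(n); 
    if f: cv2.imwrite("pics/"+f,im[:,:,::-1])
    return im
E
python3 - <<'E'
from h import *
a=shot("top");b=shot("side")
cv2.imwrite("pics/a.png",a[:,:,::-1]);cv2.imwrite("pics/b.png",b[:,:,::-1])
m=camera_model("top");print(m["eye"],m["rotation"])
H={"drive":50,"key":26,"plate":16,"long_bone":20}
for n in H:
    for d in trace("top",n):
        print(n,round(d["score"],2),np.round(d["rect"]),np.round(at(m,d["rect"][:2],H[n])))
    for d in spot_point("top",n): print(" spot",round(d["score"],2),np.round(d["xy"]),np.round(at(m,d["xy"],0)))
print(sense())
E
```

```text
[ 327.30236521   92.13660501 1477.36345025] [ 0.05720324 -0.7023304   0.70644601 -0.06628595]Traceback (most recent call last):
  File "<stdin>", line 8, in <module>
  File "h.py", line 11, in at
    r=ray(m,px); e=np.array(m["eye"]); return e+r*(z-e[2])/r[2]
  File "h.py", line 9, in ray
    return np.array(m["rotation"])@np.array([u[0],u[1],1])
           ~~~~~~~~~~~~~~~~~~~~~~~^~~~~~~~~~~~~~~~~~~~~~~~
ValueError: matmul: Input operand 1 has a mismatch in its core dimension 0, with gufunc signature (n?,k),(k,m?)->(n?,m?) (size 3 is different from 4)
```

View pics/a.png

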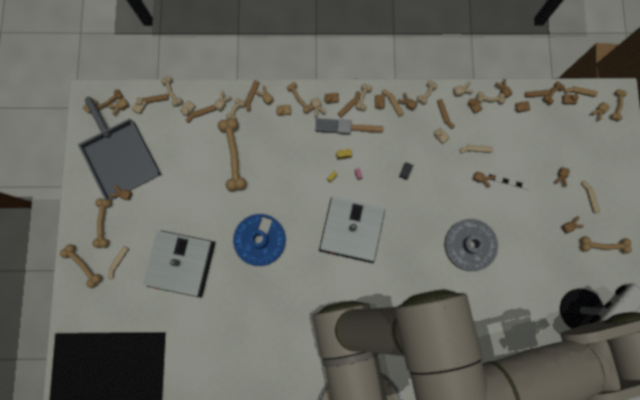

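View pics/b.png

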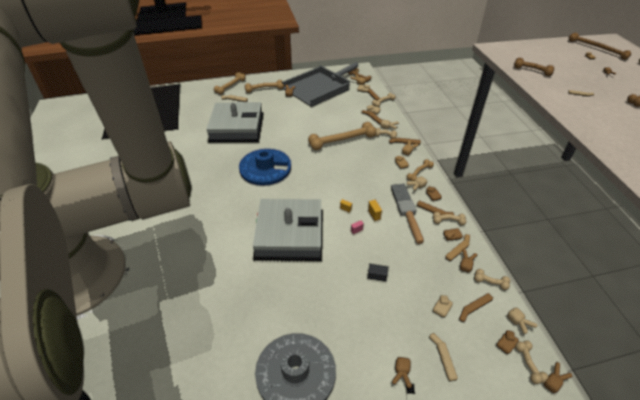

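The top view shows two drives at (352,229) and (180,263), the blue plate at (260,239) and the bone at (233,154). Of the brass blocks, the larger is at (343,154) and the smaller at (333,176). The pink block is at (358,173) and the dark block at (406,171).

```bash
sed -i 's/np.array(m\["rotation"\])@/Rw(m["rotation"]).as_matrix()@/; s/np.array(m\["rotation"\]).T@/Rw(m["rotation"]).as_matrix().T@/' h.py
python3 - <<'E'
from h import *
a=shot("top")
m=camera_model("top")
H={"drive":50,"key":26,"plate":16,"long_bone":20}
for n in H:
    for d in trace("top",n):
        c,s,ang=cv2.minAreaRect(np.argwhere(d["mask"])[:,::-1].astype(np.float32))
        print(n,round(d["score"],2),np.round(d["rect"]),np.round(at(m,c,H[n])),s,ang)
    for d in spot_point("top",n): print(" spot",round(d["score"],2),np.round(d["xy"]),np.round(at(m,d["xy"],0)))
for p in [(356,212),(352,228)]: print(at(m,p,50))
s=sense();print(s); w=camera_model("wrist");print(w, Rw(s["ee_rot"]).as_matrix())
print(Rw(s["ee_rot"]).inv().apply(np.array(w["eye"])-s["eef_pos"]))
E
```

```text
drive 0.74 [182. 265.  74.  68.] [404. 490.  50.] (62.53020095825195, 60.079132080078125) 12.875000953674316
drive 0.64 [352. 229.  64.  73.] [496.  19.  50.] (56.64635467529297, 57.66580581665039) 12.804265975952148
 spot 0.98 [352. 228.] [505.  15.   0.]
 spot 0.89 [179. 262.] [409. 503.   0.]
 spot 0.57 [346. 154.] [722.  30.   0.]
 spot 0.49 [332. 179.] [648.  73.   0.]
 spot 0.4 [361. 172.] [668. -13.   0.]
plate 0.71 [261. 240.  50.  58.] [470. 278.  16.] (53.218414306640625, 53.21841049194336) 63.43495178222656
 spot 0.95 [262. 238.] [476. 272.   0.]
long_bone 0.98 [233. 153.  28.  75.] [718. 361.  20.] (72.18688201904297, 21.48139190673828) 82.27816772460938
 spot 0.69 [234. 154.] [724. 356.   0.]
[542.36898312   5.94276554  50.        ]
[497.73675217  17.67389281  50.        ]
{'time_s': 0.6, 'joints': array([-1.37538678e+00,  3.12886465e-01,  1.49773571e+00, -2.98074652e-05,
        1.33098695e+00, -2.23389523e-01]), 'dq': array([ 0.00036974,  0.00038586,  0.00079222, -0.00176803, -0.00012335,
       -0.00131517]), 'tau': array([-1.12016264e-04, -4.12033689e+01, -2.59831470
[... 213 characters left out ...]
5]), 'force': array([-0.22050764, -0.20787779, -0.29038684]), 'wrist_torque': array([-0.01324853,  0.02727344, -0.03241813]), 'grip_force': 0.0, 'grip_width': 0.9989521373796718}
{'mtx': array([[316.97681668,   0.        , 314.29049493],
       [  0.        , 316.97681668, 199.2463124 ],
       [  0.        ,   0.        ,   1.        ]]), 'k1': -0.0621981958407455, 'eye': array([ 281.1428502 , -449.33607695,  373.64035625]), 'rotation': array([ 0.12659205,  0.8291908 , -0.53825319, -0.08185707])} [[ 9.13575092e-01  4.06670075e-01 -3.16020094e-05]
 [ 4.06670076e-01 -9.13575092e-01  1.05377351e-05]
 [-2.45854271e-05 -2.24786039e-05 -9.99999999e-01]]
[  74.12657149   -0.16213797 -125.35452846]
```

Emit:
step_arm(
  commands="1 56 -34 0 0 0 0.419;1 56 -34 0 0 0 0.419;1 56 -34 0 0 0 0.419;1 56 -34 0 0 0 0.419;1 56 -34 0 0 0 0.419;1 56 -34 0 0 0 0.419;1 56 -34 0 0 0 0.419;1 56 -34 0 0 0 0.419;1 56 -34 0 0 0 0.419;1 56 -34 0 0 0 0.419;1 56 -34 0 0 0 0.419;1 56 -34 0 0 0 0.419;1 56 -34 0 0 0 0.419;1 56 -34 0 0 0 0.419;1 56 -34 0 0 0 0.419;1 56 -34 0 0 0 0.419;1 56 -34 0 0 0 0.419;1 56 -34 0 0 0 0.419;1 56 -34 0 0 0 0.419;1 56 -34 0 0 0 0.419",
)

```text
time_s: 2.27
eef_pos: [586.5, 57.8, 248.4]
ee_rot: [0.0, 1.0, -0.001, -0.0]
force: [-0.2, -0.3, 0.2]
grip_width: 0.997
grip_force: 0.0
```

Run:
```python
from h import *
m=camera_model("wrist");a=shot("wrist","c.png")
np.save("c.npy",np.r_[m["eye"],m["rotation"]])
s=sense();print(s["time_s"],s["eef_pos"],s["joints"],Rw(s["ee_rot"]).as_matrix().round(3))
H={"drive":50,"key":26}
for n in H:
    for d in trace("wrist",n):
        c,sz,ang=cv2.minAreaRect(np.argwhere(d["mask"])[:,::-1].astype(np.float32))
        print(n,round(d["score"],2),np.round(d["rect"]),np.round(at(m,c,H[n])),sz,ang)
    for d in spot_point("wrist",n): print(" spot",round(d["score"],2),np.round(d["xy"],1),np.round(at(m,d["xy"],0),1))
```

```text
2.3167 [586.50489375  57.64899784 248.57804157] [-1.00614797e-01  4.56070550e-01  1.29193554e+00 -1.32161555e-04
  1.39339211e+00  1.47189691e+00] [[ 1.    -0.002  0.   ]
 [-0.002 -1.    -0.   ]
 [ 0.     0.    -1.   ]]
drive 0.78 [ 34. 302.  68. 122.] [421. 416.  50.] (122.0, 68.0) 90.0
drive 0.64 [355. 242. 160. 154.] [506.  13.  50.] (142.5365753173828, 135.82925415039062) 12.680383682250977
 spot 0.91 [348.4 237.5] [492.5  13.    0. ]
 spot 0.64 [ 16.6 291.2] [403.1 494.1   0. ]
key 0.77 [336.  48.  43.  28.] [713.  35.  26.] (24.496238708496094, 43.96760940551758) 83.9909896850586
key 0.61 [301. 112.  30.  27.] [649.  71.  26.] (12.887322425842285, 29.335615158081055) 42.709388732910156
key 0.6 [371. 106.  26.  30.] [657.  -3.  26.] (29.807241439819336, 17.44478988647461) 74.05460357666016
 spot 0.88 [333.8  48.5] [716.2  35.4   0. ]
 spot 0.76 [299.9 112.3] [648.2  73.2   0. ]
 spot 0.7 [369.4 105.6] [655.7  -6.1   0. ]
```

View pics/c.png

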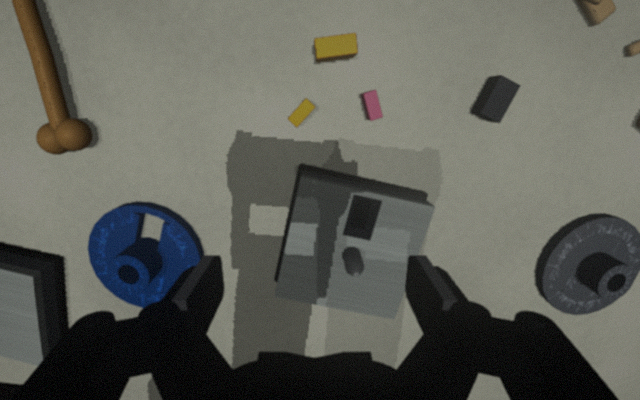

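The wrist view shows the small brass key at (301,112), the slot at (361,217) and the spindle at (353,262). The blue plate is at (145,255) with its keyway at (151,227).

```bash
cat >> h.py <<'E'
from scipy.optimize import minimize
def hullmask(m,P,S=4):
    p=np.array([proj(m,q) for q in P]); h=cv2.convexHull((p*16*1).round().astype(np.int32))
    o=np.zeros((400,640),np.uint8); big=cv2.convexHull(((p+.5)*S-.5).round().astype(np.int32))
    B=np.zeros((400*S,640*S),np.uint8); cv2.fillConvexPoly(B,big,255)
    return cv2.resize(B,(640,400),interpolation=cv2.INTER_AREA)/255.
def box(x,y,a,lx,ly,z0,z1,ox=0,oy=0):
    c,s=np.cos(a),np.sin(a)
    return [(x+c*u-s*v,y+s*u+c*v,z) for u in(ox-lx/2,ox+lx/2) for v in(oy-ly/2,oy+ly/2) for z in(z0,z1)]
def fit(m,mask,shape,x0):
    mk=mask.astype(float)
    def f(x):
        h=hullmask(m,shape(*x)); return 1-np.minimum(h,mk).sum()/np.maximum(h,mk).sum()
    best=None
    for da in(-.3,0,.3):
        s0=np.array(x0)+[0,0,da]
        r=minimize(f,s0,method="Nelder-Mead",options=dict(initial_simplex=[s0,s0+[8,0,0],s0+[0,8,0],s0+[0,0,.2]],xatol=.05,fatol=1e-4))
        if best is None or r.fun<best.fun: best=r
    return best.x,1-best.fun
E
python3 - <<'E'
from h import *
im=cv2.imread("pics/c.png"); d=np.load("c.npy"); m=camera_model("wrist"); m["eye"]=d[:3]; m["rotation"]=d[3:]
hsv=cv2.cvtColor(im,cv2.COLOR_BGR2HSV)
k=((hsv[...,1]>110)&(abs(hsv[...,0].astype(int)-25)<10)); k[:90]=0;k[140:]=0;k[:,:270]=0;k[:,340:]=0
print(k.sum())
for a in(.8,-.8): print("key",fit(m,k,lambda x,y,a:box(x,y,a,30,14,0,26),[648,72,a]))
g=im.max(2); s=g<60; s[:185]=0;s[250:]=0;s[:,:338]=0;s[:,388:]=0
n,l,st,c=cv2.connectedComponentsWithStats(s.astype(np.uint8)); i=1+st[1:,4].argmax(); s=l==i; print(st[i])
print("slot->drive",fit(m,s,lambda x,y,a:box(x,y,a,48,32,50,50,45),[497,17,-.25]))
search=trace("wrist","drive")
for t in search:
    if 280<t["rect"][0]<420: print("drive",fit(m,t["mask"],lambda x,y,a:box(x,y,a,150,150,0,50),[497,17,-.25]))
E
```

```text
354
key (array([648.69459791,  71.08802694,  -0.75352354]), np.float64(0.9134010348367947))
key (array([648.91619454,  70.81842753,  -0.75195808]), np.float64(0.9137866170474535))
[ 343  195   38   45 1134]
slot->drive (array([ 4.95111154e+02,  1.55825307e+01, -2.31925081e-01]), np.float64(0.9336390499103844))
drive (array([ 4.98502432e+02,  1.75669779e+01, -2.23381934e-01]), np.float64(0.9539478270660702))
```

Emit:
step_arm(
  commands="0.5 6.2 -1.3 5 0 0 0.753;0.5 6.2 -1.3 10 0 0 0.753;0.5 6.2 -1.3 14.8 0 0 0.753;0.5 6.2 -1.3 14.8 0 0 0.753;0.5 6.2 -1.3 14.8 0 0 0.753;0.5 6.2 -1.3 14.8 0 0 0.753;0.5 6.2 -1.3 14.8 0 0 0.753;0.5 6.2 -1.3 14.8 0 0 0.753;0.5 6.2 -1.3 14.8 0 0 0.753",
)

```text
time_s: 3.32
eef_pos: [649.0, 71.6, 100.9]
ee_rot: [-0.0, 0.931, -0.366, 0.001]
force: [-0.1, 0.1, -0.2]
grip_width: 0.5
grip_force: 0.0
```

```bash
cat >> h.py <<'E'
def yaw(s):
    M=Rw(s["ee_rot"]).as_matrix(); return np.arctan2(M[1,0],M[0,0])
def go(s,x,y,z,a):
    v=Rw(s["ee_rot"]).inv().apply(np.array([x,y,z])-s["eef_pos"])/10
    d=(a-yaw(s)+np.pi/2)%np.pi-np.pi/2
    print("pos",s["eef_pos"].round(1),"yaw",round(yaw(s),3),"q6",s["joints"][5].round(2),"-> shift cm",v.round(2),"rz",round(-d,3))
E
python3 - <<'E'
from h import *
s=sense();m=camera_model("wrist");im=shot("wrist","d.png")[:,:,::-1]
hsv=cv2.cvtColor(np.ascontiguousarray(im),cv2.COLOR_BGR2HSV)
k=((hsv[...,1]>110)&(abs(hsv[...,0].astype(int)-25)<10)).astype(np.uint8)
n,l,st,c=cv2.connectedComponentsWithStats(k)
p=proj(m,(649,71,13)); print(p)
i=1+np.argmin([np.hypot(*(q-p))+(1e3 if t[4]<100 else 0) for q,t in zip(c[1:],st[1:])]); print(st[i])
x,f=fit(m,l==i,lambda x,y,a:box(x,y,a,30,14,0,26),[648.8,71,-.753]);print(x,f)
go(s,x[0],x[1],30.5,x[2])
E
```

```text
[312.40048704 210.51554075]
[302 187  21  50 976]
[648.72062747  71.16480265  -0.73882269] 0.9025257915332622
pos [649.   71.6 100.9] yaw -0.75 q6 2.25 -> shift cm [-0.    0.05  7.04] rz -0.011
```

View pics/d.png

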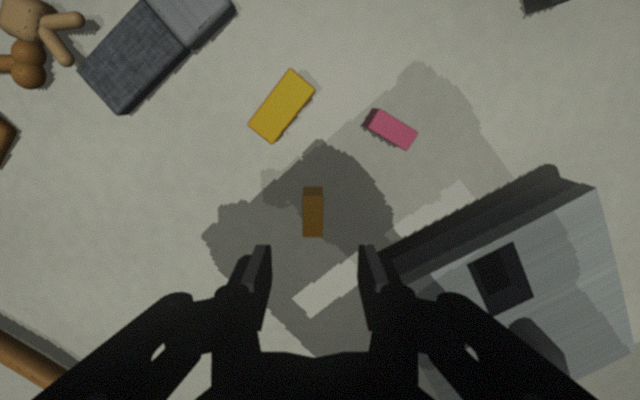

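The key at (312,212) is centred between the fingers, so I'll descend and grip it.

Emit:
step_arm(
  commands="0.5 0 0.05 3.5 0 0 -0.01;0.5 0 0.05 6 0 0 -0.01;0.5 0 0.05 7 0 0 -0.01;0.5 0 0.05 7 0 0 -0.01;0 0 0.05 7 0 0 -0.01;0 0 0.05 7 0 0 -0.01;0 0 0.05 7 0 0 -0.01;0 0 0.05 7 0 0 -0.01;0 0 0.05 7 0 0 -0.01;0 0 0.05 7 0 0 -0.01",
  newtons=50,
)

```text
time_s: 4.2
eef_pos: [649.6, 71.3, 32.5]
ee_rot: [-0.001, 0.932, -0.363, 0.002]
force: [-1.9, 0.5, 6.9]
grip_width: 0.142
grip_force: 50.8
```

Emit:
step_arm(
  commands="0 0 0 -4 0 0 0;0 0 0 -8 0 0 0;0 -0.9 3 -10 0 0 -0.12;0 -1.8 6 -10 0 0 -0.24;0 -2.7 9 -10 0 0 -0.36;0 -3.6 12.1 -10 0 0 -0.51;0 -3.6 12.1 -10 0 0 -0.51;0 -3.6 12.1 -10 0 0 -0.51;0 -3.6 12.1 -10 0 0 -0.51;0 -3.6 12.1 -10 0 0 -0.51",
)

```text
time_s: 5.03
eef_pos: [541.0, 6.9, 130.7]
ee_rot: [0.0, 0.993, -0.117, 0.001]
force: [-0.0, 0.2, -1.9]
grip_width: 0.143
grip_force: 49.8
```

Run:
```python
from h import *
s=sense();m=camera_model("wrist");im=shot("wrist","e.png")
print(s["grip_width"],s["grip_force"])
D=(497,16.5,-.228); c,sn=np.cos(D[2]),np.sin(D[2])
go(s,D[0]+45*c,D[1]+45*sn,68.5,D[2])
o=im[:,:,::-1].copy()
for x in (box(*D,48,32,50,50,45),box(*D,150,150,50,50)):
    for q in x: cv2.circle(o,tuple(int(v) for v in proj(m,q).round()),2,(0,0,255),-1)
q=proj(m,(D[0],D[1],95));cv2.circle(o,tuple(int(v) for v in q.round()),2,(0,255,0),-1)
cv2.imwrite("pics/e2.png",o)
```

```text
0.1434562713748618 49.84756886959076
pos [541.    6.9 130.7] yaw -0.234 q6 1.6 -> shift cm [-0.01  0.06  6.22] rz -0.006
```

View pics/e2.png

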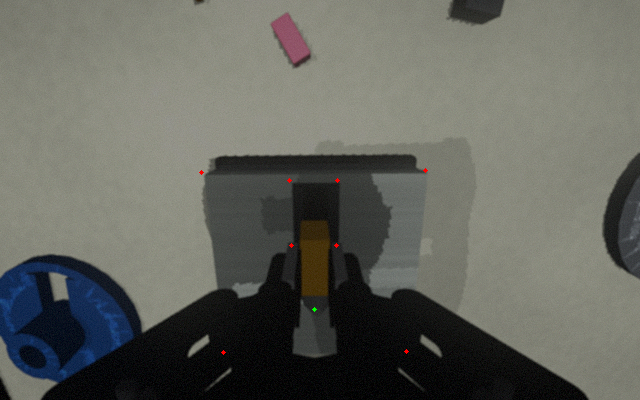

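The key is held and lined up with the slot. The slot's front edge is at (293–339,183), about 1.5 mm from where I predicted. I'll correct for that and lower it.

Emit:
step_arm(
  commands="0 -0.1 0.1 2.5 0 0 0;0 -0.1 0.1 4 0 0 0;0 -0.1 0.1 4.7 0 0 0;0 -0.1 0.1 5.2 0 0 0;0 -0.1 0.1 5.6 0 0 0;0 -0.1 0.1 5.85 0 0 0;0 -0.1 0.1 5.85 0 0 0;0 -0.1 0.1 5.85 0 0 0",
)

```text
time_s: 5.75
eef_pos: [539.2, 5.8, 72.3]
ee_rot: [0.0, 0.993, -0.116, 0.0]
force: [-0.0, -0.1, -0.5]
grip_width: 0.145
grip_force: 49.8
```

Emit:
step_arm(
  commands="0 0 0 0.15 0 0 0;0 0 0 0.2 0 0 0;0 0 0 0.2 0 0 0",
)

```text
time_s: 6.0
eef_pos: [539.2, 5.8, 70.5]
ee_rot: [0.0, 0.993, -0.116, 0.001]
force: [-0.5, 0.5, 3.5]
grip_width: 0.149
grip_force: 50.4
```

Emit:
step_arm(
  commands="0.4 0 0 0 0 0 0;0.4 0 0 0 0 0 0;0.4 0 0 0 0 0 0;0.5 0 0 -2 0 0 0;0.5 0 0 -5 0 0 0;0.5 0 0 -9 0 0 0;0.5 0 0 -13 0 0 0;0.5 0 0 -17 0 0 0;0.5 0 0 -17 0 0 0;0.5 0 0 -17 0 0 0",
)

```text
time_s: 6.83
eef_pos: [539.5, 5.8, 241.7]
ee_rot: [0.0, 0.993, -0.116, 0.002]
force: [-0.0, 0.4, -1.9]
grip_width: 0.5
grip_force: 0.0
```

Run:
```python
from h import *
s=sense();m=camera_model("wrist");im=shot("wrist")
print(s["eef_pos"],yaw(s))
o=im[:,:,::-1].copy()
D=(496.3,15.5,-.23)
for x,c in ((box(*D,48,32,50,50,45),(0,0,255)),(box(*D,30,14,64,64,45),(255,0,255)),(box(*D,150,150,50,50),(0,0,255))):
    for q in x: cv2.circle(o,tuple(int(v) for v in proj(m,q).round()),1,c,-1)
q=proj(m,(D[0],D[1],95));cv2.circle(o,tuple(int(v) for v in q.round()),2,(0,255,0),-1)
cv2.imwrite("pics/f.png",cv2.resize(o[140:380,180:500],None,fx=2.4,fy=2.4,interpolation=cv2.INTER_CUBIC))
for d in trace("wrist","plate"):
    print(round(d["score"],2),np.round(d["rect"]),at(m,d["rect"][:2],8).round(1))
a=shot("top");mt=camera_model("top")
for d in trace("top","key"): print("key",round(d["score"],2),np.round(d["rect"]),at(mt,d["rect"][:2],26).round(1))
```

```text
[539.53238046   5.75414994 241.68271443] -0.2331612129984217
0.82 [123. 268. 118. 110.] [469.9 278.4   8. ]
key 0.65 [351. 227.  65.  51.] [502.6  19.8  26. ]
key 0.56 [344. 152.   7.   9.] [720.7  35.9  26. ]
```

View pics/f.png

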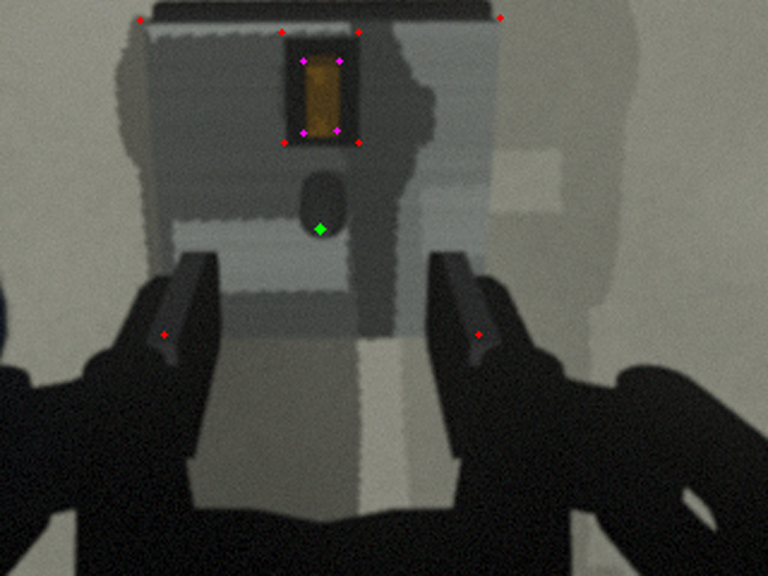

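The key sits flat and centred in the slot at about (322,98) in the crop, and the gripper is clear of it. Next is the plate.

Emit:
step_arm(
  commands="0.85 -17 -24 0 0 0 -0.23;0.85 -17 -24 0 0 0 -0.23;0.85 -17 -24 0 0 0 -0.23;0.85 -17 -24 0 0 0 -0.23;0.85 -17 -24 0 0 0 -0.23;0.85 -17 -24 0 0 0 -0.23;0.85 -17 -24 0 0 0 -0.23;0.85 -17 -24 0 0 0 -0.23;0.85 -17 -24 0 0 0 -0.23;0.85 -17 -24 0 0 0 -0.23;0.85 -17 -24 0 0 0 -0.23",
)

```text
time_s: 7.95
eef_pos: [429.4, 277.6, 239.3]
ee_rot: [0.0, 1.0, -0.002, -0.0]
force: [0.5, 0.2, 0.5]
grip_width: 0.851
grip_force: 0.0
```

Run:
```python
from h import *
s=sense();m=camera_model("wrist");im=shot("wrist")
print(s["time_s"],s["eef_pos"],yaw(s),s["joints"])
for d in spot_point("wrist","plate"): print("spot",round(d["score"],2),d["xy"],at(m,d["xy"],0).round(1))
hsv=cv2.cvtColor(im,cv2.COLOR_RGB2HSV)
t=trace("wrist","plate")
k=(hsv[...,1]>120)&(abs(hsv[...,0].astype(int)-108)<15)&(im.max(2)>25)
T=t[0]["mask"]; print([(x["score"],x["rect"]) for x in t])
def disc(x,y,a): return [(x+74*np.cos(q),y+74*np.sin(q),z) for q in np.linspace(0,6.283,48) for z in(0,16)]
x,f=fit(m,T,disc,[470,278,0]);print(x,f)
n,l,st,c=cv2.connectedComponentsWithStats(((hullmask(m,disc(*x))>.9)&(hsv[...,1]<70)&(im.max(2)>70)).astype(np.uint8))
for i in range(1,n):
    if st[i,4]>60: p=at(m,c[i],8);print("hole",st[i],p.round(1),np.arctan2(p[1]-x[1],p[0]-x[0]))
o=im[:,:,::-1].copy()
for a in (disc(*x),[(x[0]+25*np.cos(q),x[1]+25*np.sin(q),52) for q in np.linspace(0,6.28,24)]):
    for q in a: cv2.circle(o,tuple(int(v) for v in proj(m,q).round()),1,(0,0,255),-1)
cv2.imwrite("pics/g.png",o)
go(s,x[0],x[1],100,0)
```

```text
7.95 [429.4380652  277.59010683 239.26525836] -0.004685182711969273 [ 3.44503197e-01  2.90568843e-01  1.55190187e+00 -2.34691000e-04
  1.30014203e+00  1.92004732e+00]
spot 0.87 [310.1, 133.0] [468.4 281.1   0. ]
[(0.91, [311.9, 131.1, 138.1, 138.0]), (0.29, [591.2, 70.2, 45.1, 35.4])]
[ 4.68443701e+02  2.77095814e+02 -2.04013293e-01] 0.8931006276426284
hole [ 308   73   41   47 1130] [510.1 262.8   8. ] -0.3312948111029056
hole [304 126  21  19 274] [467.3 275.4   8. ] -2.1672075795756256
pos [429.4 277.6 239.3] yaw -0.005 q6 1.92 -> shift cm [ 3.91  0.02 13.92] rz -0.005
```

View pics/g.png

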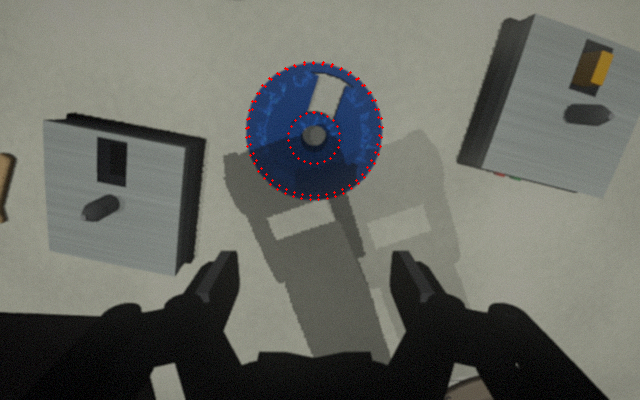

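The plate fit matches the picture: centre (468.5,277), with its keyway at (328,95) giving a yaw of about -0.33. I'll grip it by the boss.

Emit:
step_arm(
  commands="0.85 2 0.02 0 0 0 0.12;0.85 3.9 0.02 4 0 0 0.24;0.85 3.9 0.02 8 0 0 0.325;0.85 3.9 0.02 12 0 0 0.325;0.85 3.9 0.02 15 0 0 0.325;0.85 3.9 0.02 17 0 0 0.325;0.85 3.9 0.02 19 0 0 0.325;0.85 3.9 0.02 20.2 0 0 0.325;0.85 3.9 0.02 20.2 0 0 0.325;0 3.9 0.02 20.2 0 0 0.325;0 3.9 0.02 20.2 0 0 0.325;0 3.9 0.02 20.2 0 0 0.325;0 3.9 0.02 20.2 0 0 0.325;0 3.9 0.02 20.2 0 0 0.325;0 3.9 0.02 20.2 0 0 0.325",
  newtons=60,
)

```text
time_s: 9.35
eef_pos: [468.8, 278.4, 39.1]
ee_rot: [-0.0, 0.987, -0.163, 0.001]
force: [-0.4, -1.9, 6.6]
grip_width: 0.576
grip_force: 63.5
```

Emit:
step_arm(
  commands="0 0 0 -4 0 0 0;0 0 0 -8 0 0 0;0 0 0 -11 0 0 0;0 0 0 -13 0 0 0;0 1.6 3.5 -13 0 0 -0.05;0 3.2 7 -13 0 0 -0.1;0 4.8 10.5 -13 0 0 -0.1;0 6.4 14 -13 0 0 -0.1;0 8 17.5 -13 0 0 -0.1;0 9.6 21 -13 0 0 -0.1;0 11 24 -13 0 0 -0.1;0 11 24 -13 0 0 -0.1;0 11 24 -13 0 0 -0.1;0 11 24 -13 0 0 -0.1",
)

```text
time_s: 10.52
eef_pos: [494.4, 16.1, 167.7]
ee_rot: [-0.0, 0.993, -0.114, -0.0]
force: [0.2, 0.0, -3.3]
grip_width: 0.576
grip_force: 65.1
```

Run:
```python
from h import *
s=sense();m=camera_model("wrist");im=shot("wrist")
print(s["grip_width"],s["grip_force"],s["force"])
D=(495.2,15.2,-.23)
go(s,D[0],D[1],89,D[2])
o=im[:,:,::-1].copy()
p=s["eef_pos"]; a=yaw(s)+0.0
for x,c in ((box(*D,30,14,64,64,45),(255,0,255)),(box(*D,150,150,50,50),(0,0,255)),(box(p[0],p[1],a,40,30,p[2]-23,p[2]-23,45),(0,255,255))):
    for q in x: cv2.circle(o,tuple(int(v) for v in proj(m,q).round()),2,c,-1)
cv2.imwrite("pics/i.png",o)
b=shot("side")
cv2.imwrite("pics/j.png",b[:,:,::-1])
```

```text
0.5762419654457113 65.1056497078389 [ 0.18068481  0.02752722 -3.29837496]
pos [494.4  16.1 167.7] yaw -0.228 q6 1.59 -> shift cm [0.1  0.07 7.87] rz 0.002
```

View pics/i.png

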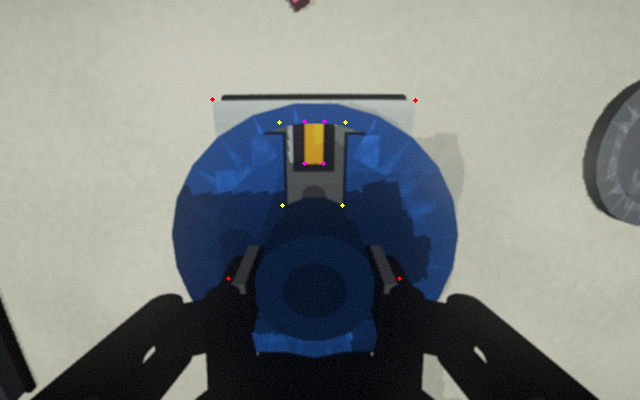

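The keyway at (287–347,130–205) is over the key, which shows at (314,144). I'll lower the plate in stages.

Emit:
step_arm(
  commands="0 0.07 0.07 2 0 0 0;0 0.07 0.07 3.5 0 0 0;0 0.07 0.07 4.5 0 0 0;0 0.07 0.07 5.5 0 0 0;0 0.07 0.07 6.2 0 0 0;0 0.07 0.07 6.7 0 0 0;0 0.07 0.07 6.7 0 0 0",
)

```text
time_s: 11.2
eef_pos: [495.0, 15.1, 100.1]
ee_rot: [-0.0, 0.994, -0.114, -0.001]
force: [-0.0, -0.4, -4.1]
grip_width: 0.572
grip_force: 65.1
```

Emit:
step_arm(
  commands="0 0 0 0.5 0 0 0;0 0 0 0.9 0 0 0;0 0 0 1.1 0 0 0;0 0 0 1.2 0 0 0;0 0 0 1.2 0 0 0",
)

```text
time_s: 11.62
eef_pos: [495.3, 14.8, 89.2]
ee_rot: [-0.0, 0.993, -0.114, 0.0]
force: [-1.0, 0.3, -0.4]
grip_width: 0.569
grip_force: 65.4
```

Emit:
step_arm(
  commands="0.65 0 0 0 0 0 0;0.85 0 0 0 0 0 0;0.85 0 0 0 0 0 0;0.85 0 0 0 0 0 0;0.85 0 0 -3 0 0 0;0.85 0 0 -7 0 0 0;0.85 0 0 -11 0 0 0;0.85 -3 0 -15 0 0 0;0.85 -6 0 -18 0 0 0;0.85 -6 0 -18 0 0 0;0.85 -6 0 -18 0 0 0",
)

```text
time_s: 12.53
eef_pos: [436.5, 28.7, 271.0]
ee_rot: [0.0, 0.994, -0.114, 0.002]
force: [-0.1, -0.5, -0.1]
grip_width: 0.851
grip_force: 0.0
```

Run:
```python
from h import *
s=sense();print(s["eef_pos"],s["time_s"],s["force"])
m=camera_model("wrist");im=shot("wrist");ms=camera_model("side");b=shot("side")
t=trace("wrist","plate")
def disc(z0): return lambda x,y,a: [(x+74*np.cos(q),y+74*np.sin(q),z) for q in np.linspace(0,6.283,48) for z in(z0,z0+16)]
o=im[:,:,::-1].copy(); p=b[:,:,::-1].copy()
for z0 in(50,56): 
    print(z0,[fit(m,u["mask"],disc(z0),[495,15,0]) for u in t[:1]])
for q in disc(50)(495.2,15.2,0):
    cv2.circle(o,tuple(int(v) for v in proj(m,q).round()),1,(0,0,255),-1)
pts=[(495.2+74*np.cos(q),15.2+74*np.sin(q),z) for q in np.linspace(0,6.283,40) for z in (50,)]
S=cv2.resize(p[160:280,210:370],None,fx=2.5*2,fy=2.5*2,interpolation=cv2.INTER_CUBIC)
for q in pts:
    v=(proj(ms,q)-[210,160])*5; cv2.circle(S,tuple(int(w) for w in v),2,(0,0,255),-1)
cv2.imwrite("pics/k.png",S[:600]); 
cv2.imwrite("pics/l.png",o)
```

```text
[436.54217531  28.66981801 270.99796978] 12.5333 [-0.07402317 -0.49909712 -0.10894375]
50 [(array([ 4.94886173e+02,  1.38631302e+01, -2.06181228e-01]), np.float64(0.891501033676386))]
56 [(array([ 4.94482179e+02,  1.36988806e+01, -2.28108628e-01]), np.float64(0.8885171990553037))]
```

View pics/k.png

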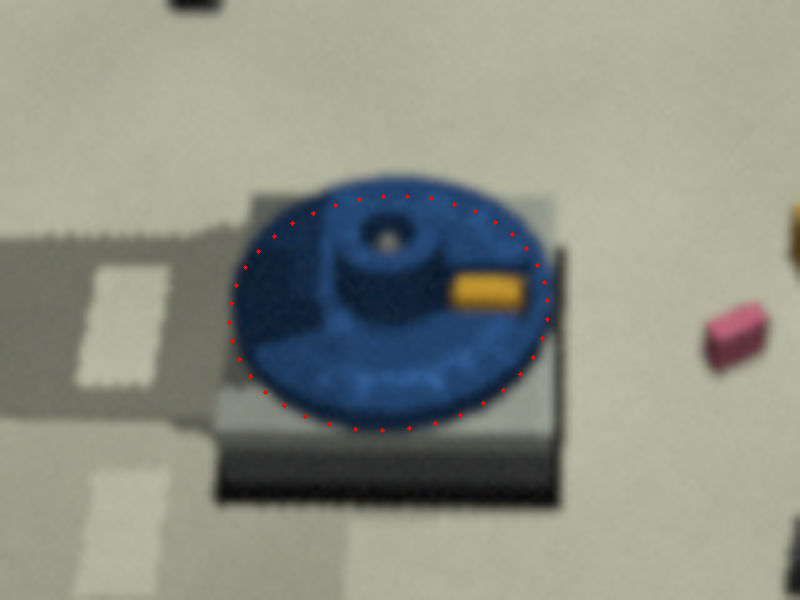

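View pics/l.png

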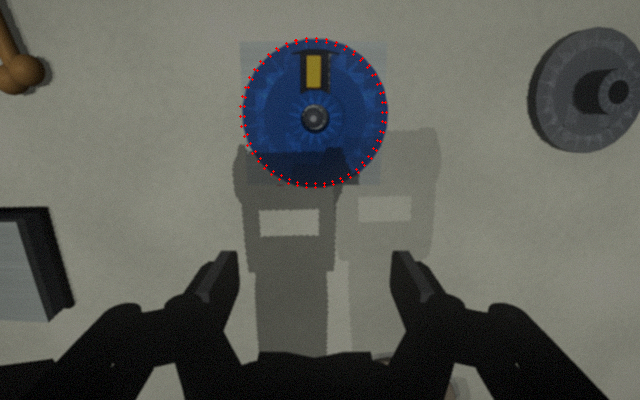

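The plate lies flat: its lower rim matches the predicted z = 50 circle. The key shows inside the keyway at (314,72), and the spindle is in the bore at (315,118).

```bash
python3 -c "
from rig import *
print(finish_job())"
```

```text
the job is handed in; nothing more can be done
None
```

The job is handed in: the small brass key sits in the slot of the drive nearest the robot and was released first. The blue plate lies flat on that drive with its keyway over the key, and I never moved the arm near the long bone; the clock read 12.5 s at my last check.

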